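Set the chocolate melter to its fourth setting and start it

TASK

Set the chocolate melter to its fourth setting: with a fingertip, push the pointer of its selector clockwise, click by click, until it rests on the fourth bar counted from the off dot (the shortest bar is the first), never going past that position; then push the round start key next to the selector fully down and let it come up again. Only touch: do not grip, lift or shove the melter or its controls, never press the key before the selector is set, and leave the jar, nozzle and cutter beside the melter where they stand.

Things in the scene. Friction and masses are not known exactly. Their poses are not given: they have to be found in the camera images.
- melter: Chocolate melter, loose on rubber feet, about 1.8 kg: white housing 270 (its x) x 240 (y) x 60 mm high, an open aluminium pan sunk in its rear half (centre x = +62 mm, rim radius 74 mm, rim 63 mm up), a flat steel control deck in front, 60 mm above the table. Origin: centre of its underside. Its x points from deck to pan (away from the robot, within 0.5 rad), y left, z up.
- selector_axis (a point): Point on the black selector's vertical turning axis, 18 mm above the deck; at x = -75, y = +35 mm in the melter's frame. Selector: skirt of radius 24 mm, 6 mm high, hub of radius 12 mm, 30 mm high, and one pointer bar to one side: 10 mm wide, from 6 to 30 mm above the deck, tip 45 mm from the axis, a thin white line along its top.
- pointer (a point): Point in the middle of the pointer bar, 36 mm from the axis and 18 mm above the deck; it turns with the bar. The place to push, on the bar's side. The direction from selector_axis to here is where the pointer points.
- off_dot (a point): The off mark: a black dot of 8 mm flat on the deck, 53 mm from the selector axis, 120 degrees counter-clockwise (from above) of the melter's +x. Clockwise from it follow six black bars, every 40 degrees, growing from 5 to 16 mm in length (settings 1 to 6), 48 to 65 mm from the axis.
- selector (a joint): Angle in rad, growing clockwise from above. 0 = off dot (stop), a click every 0.698; setting 4 = 2.793 (pointer 40 degrees clockwise of the melter's +x), 6 = 4.189 (stop). Starts at off, 1 or 2. A sprung detent holds each click: 2 to 4 N on the bar pushes it out; half-way to the next click it lets go, jumps the rest by itself and centres there.
- start_key_top (a point): Centre of the top face of the start key when up: a round white spring key of 24 mm diameter, its top 22 mm above the deck (82 mm above the table), in a grey collar of 40 mm diameter, 12 mm high; at x = -75, y = -75 mm in the melter's frame (110 mm to the right of the selector axis). It moves straight down.
- start_key (a joint): Travel of the start key in m: 0 up, 0.006 fully down (about 4 N); it springs up when let go.
- cream_jar: Small closed jar with a white lid, 42 mm diameter, 42 mm high, loose, standing to the left of the melter. Origin: centre of its underside.
- nozzle: Steel cone piping nozzle, 30 mm diameter, 42 mm high, loose, standing to the right of the control deck. Origin: centre of its underside.
- cutter: Round steel pastry cutter, 46 mm diameter, 33 mm high, loose, standing to the right of the melter, behind the nozzle. Origin: centre of its underside.

How it is judged:
By the outcome, as a careful person would: the job done as asked, in the order asked, and still so for the second after the job is handed in, with the robot touching nothing.
It also fails if it takes over 72 s, if anything falls off the work surface, if the arm or the gripper's body presses on something with over 40 N, if the wrist force passes 120 N, or if a joint passes its speed limit or range.

ROBOT

A 6-joint arm with a two-finger parallel gripper is mounted at the origin on a cart in front of the work surface, level with it; the furniture and walls round the work are solid. World frame = base frame: x ahead of the robot, y to its left, z up, the work surface at z = 0. Lengths are in m, angles in rad, forces in N, time in s.
With the tool pointing down it reaches from about 0.35 to 1 m from the base axis. Payload 7.1 kg.
Tool frame: the origin (TCP) lies on the centre line of the jaws, within the pads' length; the fingertips stand nose_length ahead of it and the grasp point (between the pads) lies 5 mm behind it (nose_length is the distance from the TCP to the fingertips, in m); z points along the fingers, y is the direction in which the jaws open and shut (so a half turn about z gives the same grasp; the last joint's range is limited). The gripper opens to 85 mm and grips with 20 to 120 N. Pads are 22 mm wide; open, the fingers measure 114 mm over their backs; the gripper's body (76 mm by 85 mm) begins 54 mm behind the grasp point. The pads swing forward as they close: fully open they stand 13 mm farther back than shut.
Start: joints at [1.28, 0.423, 1.63, -0, 1.089, -0.019], TCP at [0.168, 0.602, 0.245] pointing down, gripper open.
Joint ranges: [-3, 3], [-0.9, 2.11], [0.09, 2.58], [-1.31, 4.45], [0.11, 2.69], [-2.54, 2.54]. Speed limits (rad/s): [2.39, 2.39, 3.01, 3.14, 3.14, 3.14].

INTERFACE

Orientations are given as a unit quaternion [w, x, y, z].
In Python, from rig import get_obs, get_image, job_done, nose_length gives the robot as it stands.
- The arm moves only by the tool arm_command, never from a script. Its argument "moves" is a list of rows, each a list of 3 entries, a list of its own where there are three numbers: the opening, from -1 (shut) to 1 (fully open), then the shift along the tool's x, y, z in mm, then the turn, a rotation vector about the tool's x, y, z in rad. In form: [[gripper, [x, y, z], [ax, ay, az]], ...]. A call has 1 to 10 rows; each row shifts and turns the pose as measured when the row begins, along the tool's axes as they then stand; what a row does not reach is not made up. A row lasts 1/8 s, in which the tool goes at most 62.5 mm and 10.7 degrees, less where a joint would pass 70% of its speed; a pose out of reach is approached as far as the arm can. A call with a gripper value outside its range is refused whole. The fingers move at their own pace and stop on an object; "newtons" is the grip in N (left out, the last holds). Time passes only in rows, so rows that do not move let the fingers close. It gives the time, the measured TCP pose, the force and the opening at its end, in the units of the state.
- get_obs(): the state, without advancing time (a new reading comes with each control period).
- get_image(name): name is "side" or "top"; returns a dict with "image" (420x560x3 uint8, red, green, blue), "intrinsics" (3x3 intrinsics, pixels), "eye" and "attitude" of the camera in the world. Camera axes: x right, y down, z forward; pixel columns grow to the right and rows downward; lengths in m; the calibration is good to about 2 mm. A picture is of the moment at which its call begins. There is no depth.
- job_done(): hands the job in, once; it reports no verdict.
The state is a dict: "time_s": time; "joints": joint angles; "dq": joint speeds; "tau": joint torques, N m; "tool_pos": TCP position; "eef_rot": TCP orientation; "ft_force": force on the tool from outside, world axes, zero at the start; "wrist_torque": the same for the moment, N m; "grip_width": finger opening in m.
Only numpy, scipy, OpenCV 4.12 (cv2) and the standard library are available. Lean on these libraries where they do the work, as an engineer would, in place of code of your own. Each camera call takes 0.05 s, during which the arm holds its last target.

## Working session

There is one attempt and no reset: what is moved stays moved. The work goes in short steps, Python scripts to look and compute and a tool call to move; the robot and the scene stay as the last step left them, time stands still between calls to the robot, and variables do not carry over. Pictures are saved under pics/ and viewed, and the job is handed in when it is done.

Besides the shell and the picture viewer there is one more tool, called after "Emit:" as name([rows], argument=value, ...), one row to a line, values as JSON. arm_command: Moves the arm, as the interface text tells. Its arguments: {"type":"object","properties":{"moves":{"type":"array","items":{"type":"array"}},"newtons":{"type":"number"}},"required":["moves"]}

```bash
mkdir -p pics; ls
python3 - <<'E'
from rig import *
import cv2,numpy as np
print(get_obs(), nose_length if not callable(nose_length) else nose_length())
for n in("top","side"):
    d=get_image(n);cv2.imwrite(f"pics/{n}0.png",d["image"][:,:,::-1]);print(n,d["intrinsics"],d["eye"],d["attitude"])
E
```

```text
pics
{'time_s': 0.0, 'joints': array([ 1.27998312e+00,  4.23885482e-01,  1.63068809e+00,  3.35963719e-05,
        1.08856854e+00, -1.90019442e-02]), 'dq': array([ 0.00125445,  0.0006076 ,  0.0010254 ,  0.00042541, -0.00181769,
        0.00096484]), 'tau': array([-1.82932101e-03, -5.57395184e+01, -2.81727111e+01, -4.17362598e-04,
        7.61906878e-03, -1.74064053e-05]), 'tool_pos': array([0.16761765, 0.60156687, 0.24451854]), 'eef_rot': array([-1.34230830e-04,  1.35495336e-01,  9.90777681e-01, -7.63159662e-04]), 'ft_force': array([ 0.00333742, -0.32098522,  0.61478547]), 'wrist_torque': array([-0.03792111,  0.01048557,  0.02525631]), 'grip_width': 0.08510496659862903} 0.014
top [[531.42254097   0.         274.69054978]
 [  0.         531.42254097 209.36939808]
 [  0.           0.           1.        ]] [0.42100748 0.02531736 1.24641614] [-0.05397601  0.71098108 -0.69917678  0.05238631]
side [[471.71133546   0.         277.54697814]
 [  0.         471.71133546 208.13338276]
 [  0.           0.           1.        ]] [ 0.31596514 -0.70002771  0.47274435] [-0.51025098  0.84093666 -0.15435378  0.09297519]
```

View pics/top0.png

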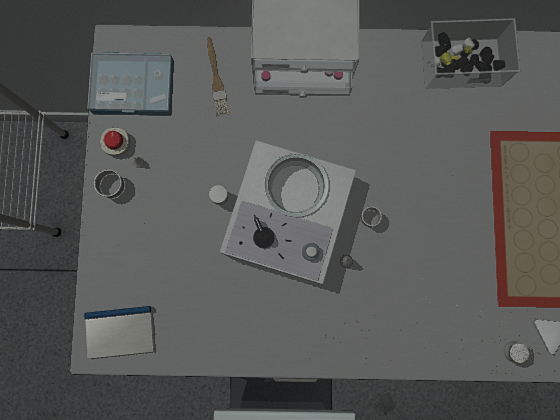

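View pics/side0.png

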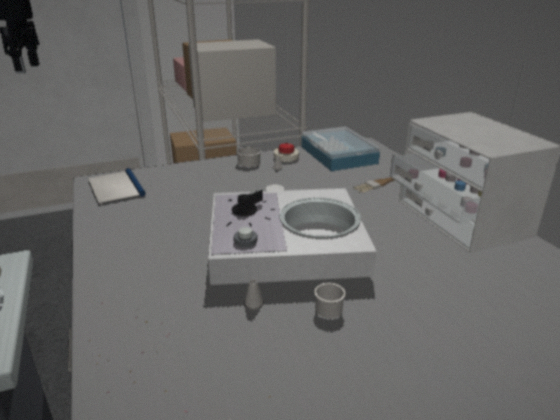

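```bash
cat > h.py <<'E'
from rig import *
import cv2,numpy as np
from scipy.spatial.transform import Rotation as R
def cam(n):
    d=get_image(n);q=np.array(d["attitude"]);return d["image"][:,:,::-1].copy(),d["intrinsics"],d["eye"],R.from_quat(q[[1,2,3,0]]).as_matrix()
def px2w(c,u,v,z):
    _,K,e,M=c;r=M@np.linalg.inv(K)@[u,v,1.];return e+r*(z-e[2])/r[2]
def w2px(c,P):
    _,K,e,M=c;p=(np.atleast_2d(P)-e)@M;p=p@K.T;return p[:,:2]/p[:,2:]
def crop(c,u0,u1,v0,v1,f,name):
    cv2.imwrite(name,cv2.resize(c[0][v0:v1,u0:u1],None,fx=f,fy=f,interpolation=cv2.INTER_CUBIC))
E
python3 - <<'E'
from h import *
c=cam("top");crop(c,215,365,135,290,5,"pics/t1.png" ) 
crop(c,220,340,200,285,6,"pics/t2.png")
c=cam("side");crop(c,200,380,180,285,4,"pics/s1.png")
E
```

```text
(no output)
```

View pics/t2.png

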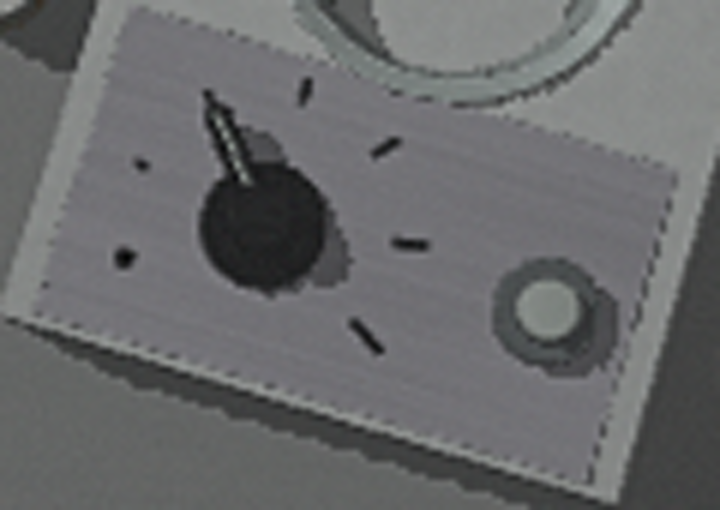

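View pics/s1.png

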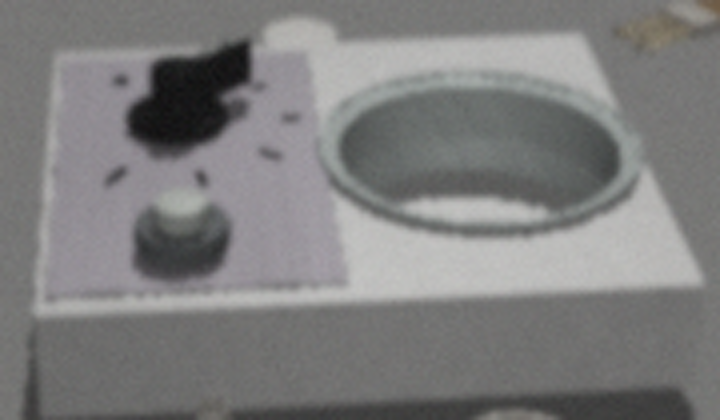

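```bash
cat > fit.py <<'E'
from h import *
from scipy.optimize import least_squares
c=cam("top")
def f(u,v):return (220+(u+.5)/6-.5,200+(v+.5)/6-.5)
obs=[((123,258),'dot'),((141,163),1),((305,90),3),((386,147),4),((410,244),5),((366,337),6),((7,317),'bl'),((613,500),'br'),((549,309),'key')]
P=[]
for (uv,k) in obs:
    if k=='dot':a=120;r=53
    elif isinstance(k,int):
        a=120-40*k; r=None
    if k in('bl','br'):p=[-135,120 if k=='bl' else -120,60]
    elif k=='key':p=[-75,-75,82]
    else:
        rr=r or 56.5
        p=[-75+rr*np.cos(np.radians(a)),35+rr*np.sin(np.radians(a)),60]
    P.append(p)
P=np.array(P)/1000;U=np.array([f(*o[0]) for o in obs])
def W(x,P):
    cs,s=np.cos(x[2]),np.sin(x[2]);return np.c_[x[0]+cs*P[:,0]-s*P[:,1],x[1]+s*P[:,0]+cs*P[:,1],P[:,2]]
r=least_squares(lambda x:(w2px(c,W(x,P))-U).ravel(),[0.42,0,0.0])
print(r.x);print(r.fun.reshape(-1,2).round(2))
x=r.x
pts=W(x,np.array([[-75,35,78],[-75,-75,82],[0,0,0]])/1000);print(pts)
axp=px2w(c,*f(264,228),.09)
lo=px2w(c,*f(208,95),.09);hi=px2w(c,*f(248,182),.09)
ax=pts[0]
for q in(lo,hi):
    d=q-ax;a=np.arctan2(d[1],d[0])-x[2];print(np.hypot(*d[:2]),"setting",(120-np.degrees(a))/40)
for n,u,v,z in(("jar",218,194,.042),("noz",346,262,.042),("cut",373,216,.033)):
    print(n,px2w(c,u,v,z))
c2=cam("side")
q=w2px(c2,W(x,np.array([[-75,-75,82],[-75,35,90],[-75+53*np.cos(2.0944),35+53*np.sin(2.0944),60],[-135,-120,60],[-135,120,60],[135,-120,60]])/1000))
print(((q-[200,180])*4).round())
E
python3 fit.py
```

```text
[ 5.99299703e-01 -5.69505123e-04 -2.74964028e-01]
[[ 0.35  0.44]
 [-1.99 -0.42]
 [ 0.38 -0.91]
 [ 0.64 -0.24]
 [ 0.66  0.28]
 [ 0.25  0.23]
 [-1.51 -0.07]
 [ 0.95  0.67]
 [ 0.27 -0.08]]
[[ 5.36620012e-01  5.34791424e-02  7.80000000e-02]
 [ 5.06753657e-01 -5.23887037e-02  8.20000000e-02]
 [ 5.99299703e-01 -5.69505123e-04  0.00000000e+00]]
0.05005283234356059 setting 1.998247660717643
0.014807773312946528 setting 2.0818325482141757
jar [0.63731509 0.16070224 0.042     ]
noz [ 0.48619463 -0.13344554  0.042     ]
cut [ 0.59338666 -0.19719084  0.033     ]
[[187. 199.]
 [179.  65.]
 [125.  81.]
 [ 40. 311.]
 [ 58.  49.]
 [711. 278.]]
```

```bash
sed -i 's/rr=r or 56.5/rr=r or 48+(5+2.2*(k-1))\/2/' fit.py; python3 fit.py | head -16
cat > go.py <<'E'
# usage: go.py phi_deg radial d z  : pose relative to selector: world bar angle phi relative to melter x
import sys
from h import *
AX=np.array([.5366,.0535]);YAW=-.275
def status():
    o=get_obs();q=np.array(o["eef_rot"]);M=R.from_quat(q[[1,2,3,0]]).as_matrix();return o,M
def target(phi,rad,d,z):
    a=np.radians(phi)+YAW;y=np.array([np.cos(a),np.sin(a),0]);x=np.array([-np.sin(a),np.cos(a),0]);p=np.r_[AX,z]+rad*y+d*x
    return p,np.c_[x,y,[0,0,-1]]
if __name__=="__main__":
    o,M=status();phi,rad,d,z=map(float,sys.argv[1:5])
    p,T=target(phi,rad,d,z)
    a=np.degrees(np.arctan2(M[1,1],M[0,1])-YAW);v=o["tool_pos"][:2]-AX
    ca=np.radians(a)+YAW
    print("t",o["time_s"],"now phi",a.round(2),"rad",(v@[np.cos(ca),np.sin(ca)]*1e3).round(1),"d",(v@[-np.sin(ca),np.cos(ca)]*1e3).round(1),"z",o["tool_pos"][2].round(4),"F",o["ft_force"].round(2),"w",o["grip_width"],"nose",nose_length)
    print("shift mm",(M.T@(p-o["tool_pos"])*1e3).round(1),"rotvec",R.from_matrix(M.T@T).as_rotvec().round(3))
E
python3 go.py 40 36 32 0.18
```

```text
[ 0.59999711 -0.00073624 -0.27739712]
[[ 0.35  0.01]
 [ 0.42  0.35]
 [-0.04  0.34]
 [-0.32  0.1 ]
 [-0.05 -0.11]
 [ 0.07 -0.26]
 [-1.53 -0.55]
 [ 0.84  0.44]
 [ 0.24 -0.34]]
[[ 0.53744911  0.05346476  0.078     ]
 [ 0.50732526 -0.05233011  0.082     ]
 [ 0.59999711 -0.00073624  0.        ]]
0.04930447883293977 setting 1.9844632869938852
0.014042172675161406 setting 2.0467039087302648
jar [0.63731509 0.16070224 0.042     ]
t 0.4 now phi 90.18 rad 429.3 d 502.6 z 0.2452 F [1.38 0.83 0.44] w 0.08533132777645115 nose 0.014
shift mm [-7663.1 47201.9    51.6] rotvec [-0.     0.     0.876]
```

```bash
sed -i 's/+rad\*y+d\*x/+(rad*y+d*x)\/1e3/; s/AX=np.array(.*);YAW=-.275/AX=np.array([.5374,.0535]);YAW=-.277/' go.py
python3 go.py 40 36 32 0.18
```

```text
t 0.4 now phi 90.3 rad 429.1 d 503.4 z 0.2452 F [1.38 0.83 0.44] w 0.08533132777645115 nose 0.014
shift mm [-510.6 -381.5   65.3] rotvec [-0.     0.     0.878]
```

Emit:
arm_command([
  [-1, [0, 0, 0], [0, 0, 0]],
], newtons=30)

```text
time_s: 0.52
tool_pos: [0.1677, 0.602, 0.2452]
eef_rot: [-0.0, 0.136, 0.991, -0.0]
ft_force: [0.2, -0.5, -0.4]
grip_width: 0.0699
```

Emit:
arm_command([
  [-1, [-39, -29, 0], [0, 0, 0]],
  [-1, [-39, -29, 0], [0, 0, 0]],
  [-1, [-39, -29, 0], [0, 0, 0]],
  [-1, [-39, -29, 0], [0, 0, 0]],
  [-1, [-39, -29, 0], [0, 0, 0]],
  [-1, [-39, -29, 0], [0, 0, 0]],
  [-1, [-39, -29, 0], [0, 0, 0]],
  [-1, [-39, -29, 0], [0, 0, 0]],
  [-1, [-39, -29, 0], [0, 0, 0]],
])

```text
time_s: 1.65
tool_pos: [0.4431, 0.2499, 0.2463]
eef_rot: [0.002, 0.132, 0.991, 0.002]
ft_force: [-0.1, 0.0, 0.1]
grip_width: 0.0002
```

```bash
python3 go.py 40 36 32 0.18
```

```text
t 1.65 now phi 90.68 rad 164.9 d 142.5 z 0.2463 F [-0.07  0.03  0.13] w 0.00018287158753322507 nose 0.014
shift mm [-149.9 -117.6   66. ] rotvec [0.006 0.    0.884]
```

Closed with little lag. Rotate by 0.88 rad, then translate.

Emit:
arm_command([
  [-1, [0, 0, 0], [0, 0, 0.15]],
  [-1, [0, 0, 0], [0, 0, 0.15]],
  [-1, [0, 0, 0], [0, 0, 0.15]],
  [-1, [0, 0, 0], [0, 0, 0.15]],
  [-1, [0, 0, 0], [0, 0, 0.15]],
  [-1, [0, 0, 0], [0, 0, 0.15]],
  [-1, [0, 0, 0], [0, 0, 0.03]],
])

```text
time_s: 2.52
tool_pos: [0.446, 0.2463, 0.2472]
eef_rot: [0.001, 0.577, 0.816, 0.004]
ft_force: [-0.2, -0.5, -0.3]
grip_width: -0.0001
```

```bash
python3 go.py 40 36 32 0.14
```

```text
t 2.525 now phi 35.33 rad -22.0 d 212.2 z 0.2472 F [-0.2  -0.52 -0.26] w -0.00010078691369804654 nose 0.014
shift mm [-177.7   54.5  107.2] rotvec [ 0.007 -0.002 -0.081]
```

Emit:
arm_command([
  [-1, [-30, 9, 17], [0.007, 0, -0.08]],
  [-1, [-30, 9, 17], [0, 0, 0]],
  [-1, [-30, 9, 17], [0, 0, 0]],
  [-1, [-30, 9, 17], [0, 0, 0]],
  [-1, [-30, 9, 17], [0, 0, 0]],
])

```text
time_s: 3.15
tool_pos: [0.5508, 0.1262, 0.1619]
eef_rot: [0.001, 0.536, 0.844, 0.003]
ft_force: [0.5, 0.1, 0.4]
grip_width: -0.0
```

```bash
python3 go.py 40 36 32 0.13
python3 - <<'E'
from h import *
c=cam("top");crop(c,200,340,150,285,5,"pics/t3.png")
c=cam("side");crop(c,180,380,120,285,4,"pics/s3.png")
E
```

```text
t 3.15 now phi 41.0 rad 43.0 d 60.1 z 0.1619 F [0.48 0.12 0.39] w -4.251455555038016e-05 nose 0.014
shift mm [-28.8  -6.6  31.8] rotvec [ 0.006 -0.002  0.018]
```

View pics/s3.png

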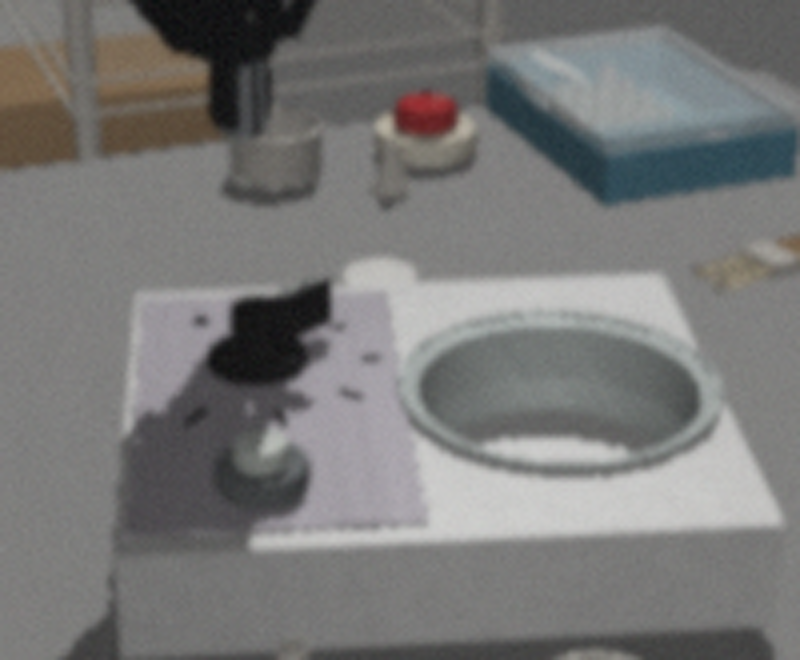

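View pics/t3.png

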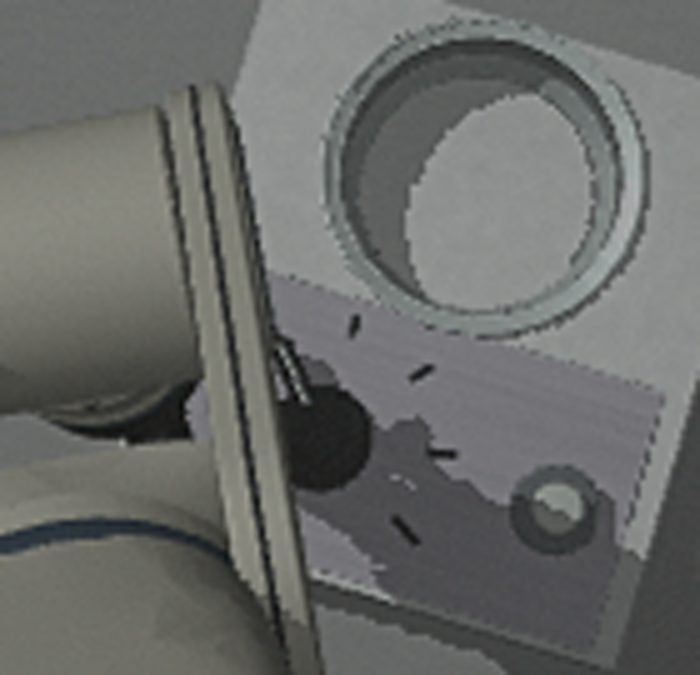

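Emit:
arm_command([
  [-1, [-8, -3, 25], [0.006, -0.002, 0.018]],
  [-1, [-8, -3, 25], [0, 0, 0]],
  [-1, [0, 0, 15], [0, 0, 0]],
  [-1, [0, 0, 0], [0, 0, 0]],
])

```text
time_s: 3.75
tool_pos: [0.5523, 0.1091, 0.0955]
eef_rot: [-0.0, 0.543, 0.84, -0.0]
ft_force: [-0.0, -0.3, 1.4]
grip_width: -0.0001
```

```bash
python3 go.py 40 37 20 0.088
python3 - <<'E'
from h import *
c=cam("side");o=get_obs();p=o["tool_pos"].copy();p[2]-=.014
print((w2px(c,p)-[180,150])*5)
crop(c,180,320,150,270,5,"pics/s4.png")
E
```

```text
t 3.75 now phi 40.07 rad 36.4 d 44.6 z 0.0955 F [-0.01 -0.32  1.35] w -8.382478071181001e-05 nose 0.014
shift mm [-24.7   0.7   7.5] rotvec [-0.001 -0.001  0.001]
[[322.24450116 183.80035319]]
```

View pics/s4.png

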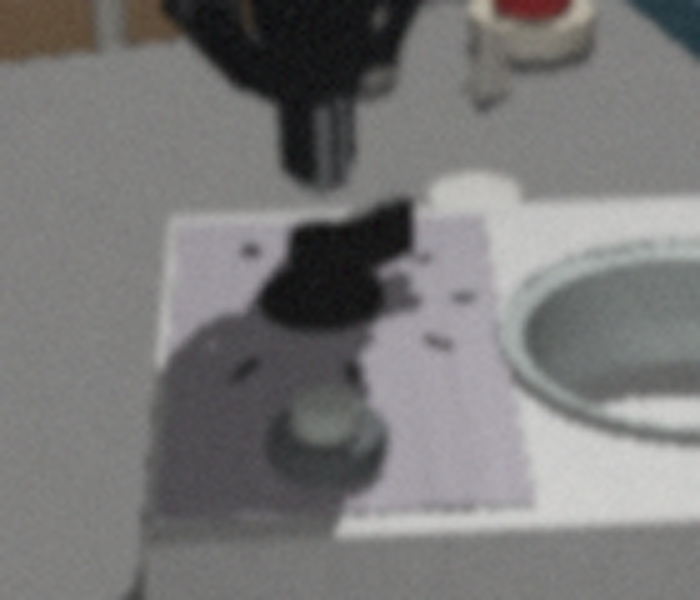

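Emit:
arm_command([
  [-1, [0, 1, 7], [0, 0, 0]],
  [-1, [-10, 0, 0], [0, 0, 0]],
  [-1, [-8, 0, 0], [0, 0, 0]],
  [-1, [-2, 0, 0], [0, 0, 0]],
  [-1, [0, 0, 0], [0, 0, 0]],
])

```text
time_s: 4.42
tool_pos: [0.5643, 0.0909, 0.0914]
eef_rot: [0.002, 0.543, 0.84, 0.002]
ft_force: [0.5, 0.1, 0.7]
grip_width: -0.0001
```

```bash
python3 go.py 40 37 16 0.088
```

```text
t 4.425 now phi 40.13 rad 39.9 d 23.0 z 0.0914 F [0.49 0.06 0.72] w -0.00010513006371600179 nose 0.014
shift mm [-7.1 -2.9  3.4] rotvec [0.005 0.001 0.002]
```

Emit:
arm_command([
  [-1, [-2, -3, 3], [0.005, 0, 0]],
  [-1, [-2, 0, 0], [0, 0, 0]],
  [-1, [0, 0, 0], [0, 0, 0]],
])

```text
time_s: 4.8
tool_pos: [0.563, 0.0857, 0.0881]
eef_rot: [0.0, 0.543, 0.84, -0.001]
ft_force: [0.5, -0.5, 0.4]
grip_width: -0.0001
```

```bash
python3 go.py 40 37 16 0.088
```

```text
t 4.8 now phi 40.13 rad 36.5 d 18.9 z 0.0881 F [ 0.49 -0.48  0.36] w -6.437892874420768e-05 nose 0.014
shift mm [-3.   0.5  0.1] rotvec [-0.001  0.001  0.002]
```

Emit:
arm_command([
  [-1, [-3, 0, 0], [0, 0, 0]],
  [-1, [-2.6, 1, 0], [0, 0, 0.07]],
  [-1, [-2.6, 1, 0], [0, 0, 0.07]],
  [-1, [-2.6, 1, 0], [0, 0, 0.07]],
  [-1, [0, 0, 0], [0, 0, 0]],
])

```text
time_s: 5.42
tool_pos: [0.5696, 0.0773, 0.0881]
eef_rot: [-0.001, 0.63, 0.777, -0.0]
ft_force: [-0.4, 0.6, -0.3]
grip_width: 0.0001
```

```bash
python3 go.py 20 37 16 0.088;python3 - <<'E'
from h import *
c=cam("side")
crop(c,180,320,150,270,5,"pics/s5.png")
E
```

```text
t 5.425 now phi 27.79 rad 36.4 d 16.6 z 0.0881 F [-0.41  0.58 -0.27] w 0.00010181928087567505 nose 0.014
shift mm [-5.8  2.4  0.1] rotvec [-0.001 -0.     0.136]
```

View pics/s5.png

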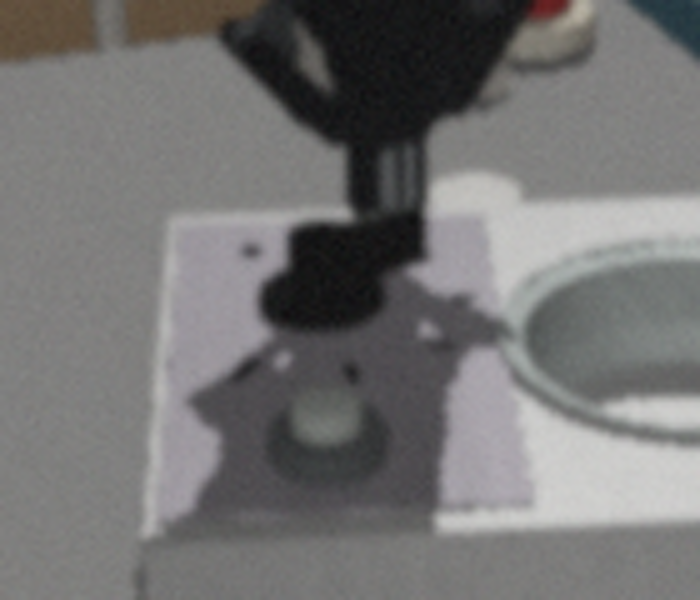

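Emit:
arm_command([
  [-1, [-1.4, 0.6, 0], [0, 0, 0.035]],
  [-1, [-1.4, 0.6, 0], [0, 0, 0.035]],
  [-1, [-1.4, 0.6, 0], [0, 0, 0.035]],
  [-1, [-1.4, 0.6, 0], [0, 0, 0.035]],
  [-1, [0, 0, 0], [0, 0, 0]],
])

```text
time_s: 6.1
tool_pos: [0.5729, 0.0718, 0.0881]
eef_rot: [-0.001, 0.685, 0.728, -0.0]
ft_force: [-0.7, -0.0, -0.1]
grip_width: 0.0002
```

```bash
python3 go.py 20 37 16 0.088;python3 - <<'E'
from h import *
c=cam("side")
crop(c,180,320,150,270,5,"pics/s6.png")
E
```

```text
t 6.1 now phi 19.36 rad 36.6 d 16.1 z 0.0881 F [-0.67 -0.05 -0.09] w 0.00017492838389583402 nose 0.014
shift mm [0.3 0.3 0.1] rotvec [-0.001 -0.    -0.011]
```

View pics/s6.png

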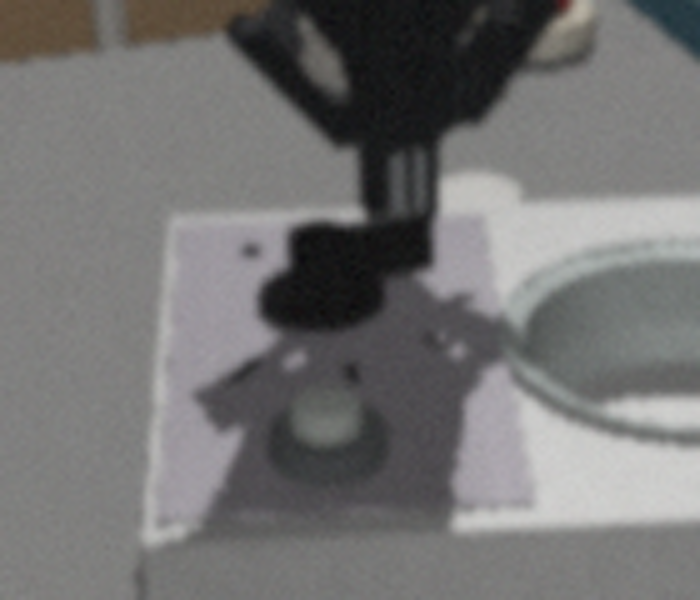

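```bash
cat > tip.py <<'E'
from h import *
from go import AX,YAW
c=cam("side")
for a in(40,20,10,0,-10,-20,-30,-40):
    t=np.radians(a)+YAW;print(a,((w2px(c,np.r_[AX+.045*np.array([np.cos(t),np.sin(t)]),.078])-[180,150])*5).round())
E
python3 tip.py
```

```text
40 [[415. 222.]]
20 [[438. 237.]]
10 [[445. 245.]]
0 [[448. 255.]]
-10 [[448. 264.]]
-20 [[444. 274.]]
-30 [[436. 283.]]
-40 [[425. 291.]]
```

Emit:
arm_command([
  [-1, [-1.4, 0.6, 0], [0, 0, 0.035]],
  [-1, [-1.4, 0.6, 0], [0, 0, 0.035]],
  [-1, [0, 0, 0], [0, 0, 0]],
])

```text
time_s: 6.58
tool_pos: [0.5743, 0.0689, 0.0881]
eef_rot: [-0.0, 0.712, 0.702, -0.0]
ft_force: [0.2, -0.6, 0.7]
grip_width: -0.0
```

```bash
python3 go.py 20 37 16 0.088;python3 - <<'E'
from h import *
c=cam("side")
crop(c,180,320,150,270,5,"pics/s7.png")
E
```

```text
t 6.575 now phi 15.12 rad 36.7 d 15.9 z 0.0881 F [ 0.21 -0.6   0.75] w -2.794142658480994e-05 nose 0.014
shift mm [ 3.2 -1.2  0.1] rotvec [-0.001 -0.    -0.085]
```

View pics/s7.png

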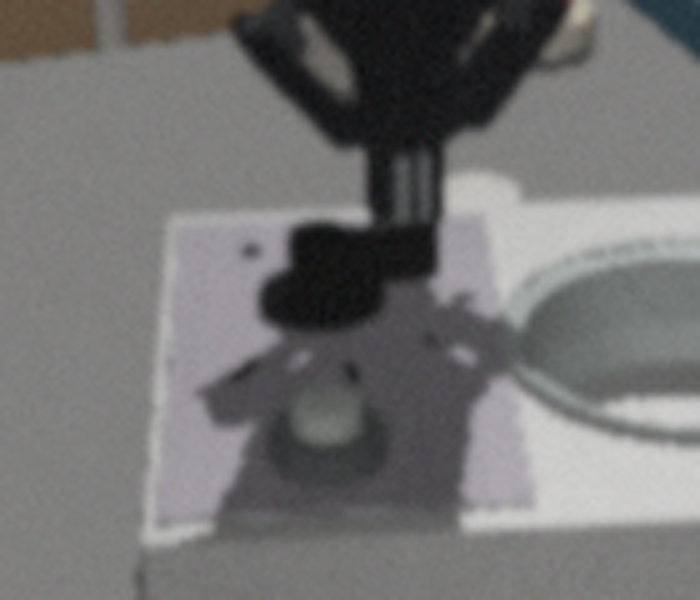

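Emit:
arm_command([
  [-1, [-1.4, 0.6, 0], [0, 0, 0.035]],
  [-1, [-1.4, 0.6, 0], [0, 0, 0.035]],
  [-1, [0, 0, 0], [0, 0, 0]],
])

```text
time_s: 7.0
tool_pos: [0.5755, 0.066, 0.0881]
eef_rot: [-0.0, 0.737, 0.676, -0.0]
ft_force: [0.1, 0.3, 0.6]
grip_width: 0.0
```

```bash
python3 go.py 20 37 16 0.088;python3 - <<'E'
from h import *
c=cam("side")
crop(c,180,320,150,270,5,"pics/s8.png")
E
```

```text
t 7.0 now phi 10.86 rad 36.9 d 15.7 z 0.0881 F [0.14 0.27 0.63] w 4.4681939427447076e-05 nose 0.014
shift mm [ 5.9 -2.9  0.1] rotvec [-0.001 -0.    -0.16 ]
```

View pics/s8.png

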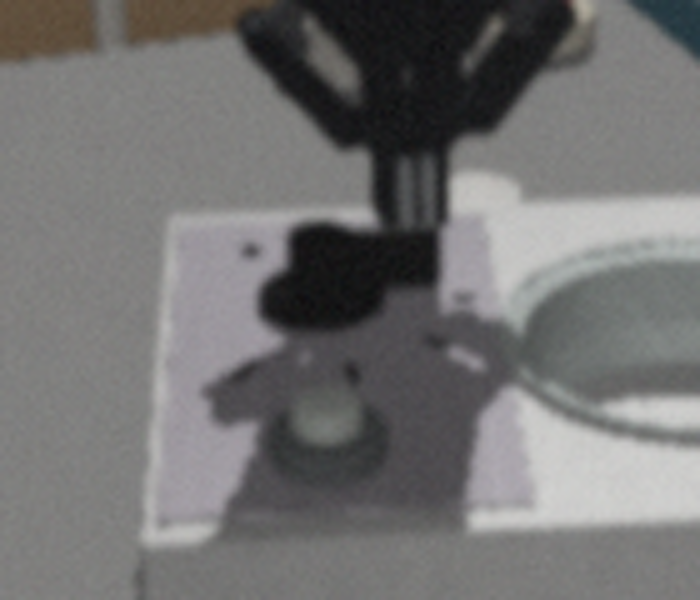

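```bash
cat > tip.py <<'E'
from h import *
from go import AX,YAW
c=cam("side")
for a in(40,30,20,15,10,5,0,-10,-20,-30,-40):
    t=np.radians(a)+YAW;u=np.array([np.cos(t),np.sin(t)]);n=np.array([u[1],-u[0]])
    print(a,*[((w2px(c,np.r_[AX+.045*u+s*n,z])-[180,150])*5).round()[0] for s,z in((.005,.066),(.005,.09),(-.005,.09))])
E
python3 tip.py
python3 - <<'E'
import cv2,numpy as np
a=[cv2.imread(f"pics/s{i}.png")[190:330,240:470] for i in (4,5,6,7,8)]
b=np.vstack([np.hstack(a[:3]),np.hstack(a[3:]+[a[0]*0])]);b=cv2.convertScaleAbs(b,alpha=1.8,beta=10)
cv2.imwrite("pics/cmp.png",b)
E
```

```text
40 [425. 254.] [424. 198.] [406. 190.]
30 [436. 262.] [435. 205.] [421. 196.]
20 [444. 270.] [443. 213.] [432. 203.]
15 [447. 275.] [446. 218.] [437. 207.]
10 [448. 280.] [448. 222.] [441. 211.]
5 [449. 284.] [449. 227.] [445. 215.]
0 [449. 289.] [449. 232.] [447. 220.]
-10 [447. 299.] [446. 241.] [449. 229.]
-20 [440. 309.] [440. 250.] [447. 239.]
-30 [430. 318.] [430. 259.] [442. 248.]
-40 [417. 326.] [416. 267.] [433. 257.]
```

View pics/cmp.png

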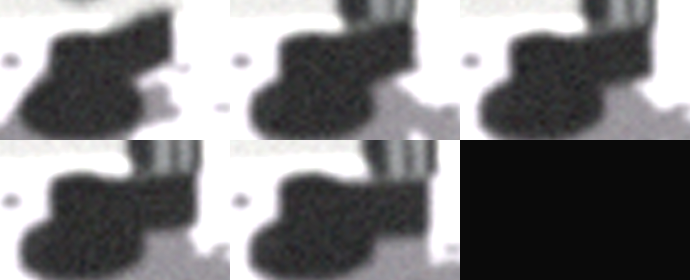

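Emit:
arm_command([
  [-1, [6, 0, 0], [0, 0, 0]],
  [-1, [6, 0, 0], [0, 0, 0]],
  [-1, [0, 0, 0], [0, 0, 0]],
])

```text
time_s: 7.48
tool_pos: [0.5766, 0.0791, 0.0881]
eef_rot: [-0.0, 0.737, 0.676, -0.0]
ft_force: [-0.5, -0.9, 0.4]
grip_width: 0.0003
```

```bash
python3 go.py 0 37 16 0.088;python3 - <<'E'
from h import *
c=cam("side")
crop(c,220,290,180,230,10,"pics/s9.png")
E
```

```text
t 7.475 now phi 10.94 rad 36.8 d 28.9 z 0.0881 F [-0.46 -0.86  0.4 ] w 0.000325113173061697 nose 0.014
shift mm [-20.2   2.5   0.1] rotvec [-0.001  0.     0.191]
```

View pics/s9.png

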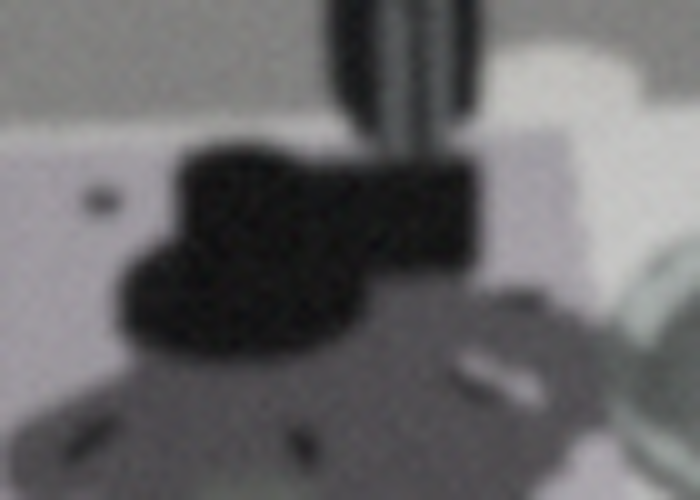

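Emit:
arm_command([
  [-1, [-6, 1, 0], [0, 0, 0.1]],
  [-1, [-6, 1, 0], [0, 0, 0.09]],
  [-1, [-4, 1, 0], [0, 0, 0]],
  [-1, [0, 0, 0], [0, 0, 0]],
])

```text
time_s: 8.02
tool_pos: [0.5766, 0.0624, 0.0881]
eef_rot: [-0.0, 0.798, 0.602, -0.001]
ft_force: [-0.8, 0.3, -0.7]
grip_width: -0.0003
```

```bash
python3 go.py 0 37 16 0.088
```

```text
t 8.025 now phi -0.07 rad 35.3 d 19.3 z 0.0881 F [-0.8   0.29 -0.67] w -0.000295508835994591 nose 0.014
shift mm [-3.3  1.7  0.1] rotvec [-0.001  0.    -0.001]
```

Emit:
arm_command([
  [-1, [-3, 1.5, 0], [0, 0, 0]],
  [-1, [-2.6, 1, 0], [0, 0, 0.07]],
  [-1, [-2.6, 1, 0], [0, 0, 0.07]],
  [-1, [-2.6, 1, 0], [0, 0, 0.07]],
  [-1, [-1.4, 0.6, 0], [0, 0, 0.035]],
  [-1, [-1.4, 0.6, 0], [0, 0, 0.035]],
  [-1, [0, 0, 0], [0, 0, 0]],
])

```text
time_s: 8.9
tool_pos: [0.5779, 0.0482, 0.0881]
eef_rot: [-0.001, 0.875, 0.483, 0.0]
ft_force: [0.7, 0.7, -0.4]
grip_width: 0.0005
```

```bash
python3 go.py -20 37 16 0.088;python3 - <<'E'
from h import *
c=cam("side")
crop(c,180,320,150,270,5,"pics/s10.png")
E
```

```text
t 8.9 now phi -16.33 rad 37.0 d 17.1 z 0.0881 F [ 0.65  0.71 -0.43] w 0.0004586335781297825 nose 0.014
shift mm [-3.5  0.9  0.1] rotvec [-0.001 -0.001  0.064]
```

View pics/s10.png

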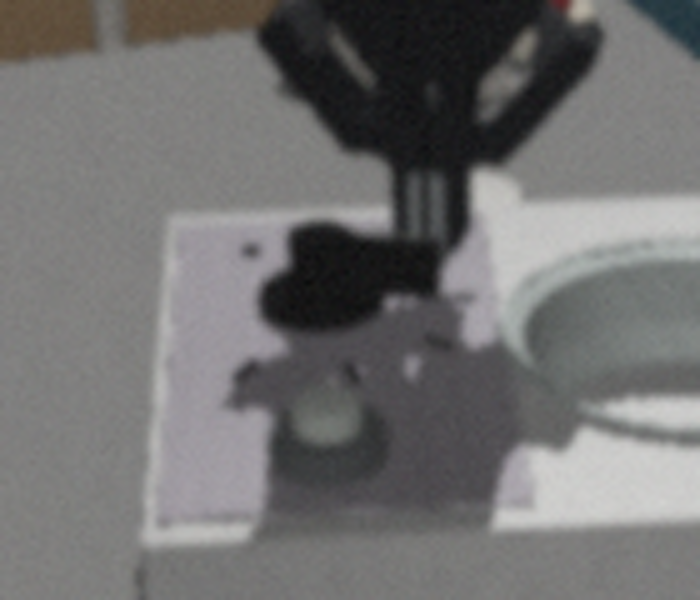

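Emit:
arm_command([
  [-1, [-1.7, 0.5, 0], [0, 0, 0.035]],
  [-1, [-1.5, 0.5, 0], [0, 0, 0.035]],
  [-1, [0, 0, 0], [0, 0, 0]],
])

```text
time_s: 9.32
tool_pos: [0.5771, 0.0447, 0.0882]
eef_rot: [-0.0, 0.893, 0.451, 0.001]
ft_force: [-0.1, -0.3, -0.5]
grip_width: 0.0
```

```bash
python3 go.py -20 37 16 0.088;python3 - <<'E'
from h import *
c=cam("side")
crop(c,180,320,150,270,5,"pics/s11.png")
E
```

```text
t 9.325 now phi -20.56 rad 37.2 d 16.5 z 0.0882 F [-0.06 -0.34 -0.52] w 2.895109947486213e-05 nose 0.014
shift mm [-0.2 -0.3  0.2] rotvec [-0.    -0.001 -0.01 ]
```

View pics/s11.png

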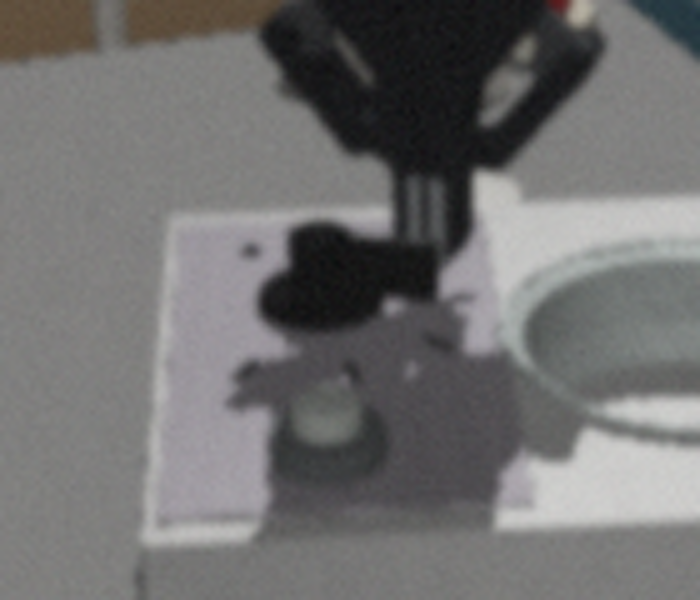

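Emit:
arm_command([
  [-1, [-1.5, 0.5, 0], [0, 0, 0.035]],
  [-1, [-1.4, 0.5, 0], [0, 0, 0.035]],
  [-1, [0, 0, 0], [0, 0, 0]],
])

```text
time_s: 9.75
tool_pos: [0.576, 0.0416, 0.0883]
eef_rot: [-0.0, 0.909, 0.417, 0.0]
ft_force: [0.4, 0.1, -0.1]
grip_width: -0.0001
```

```bash
python3 go.py -20 37 16 0.088;python3 - <<'E'
from h import *
c=cam("side")
crop(c,180,320,150,270,5,"pics/s12.png")
E
```

```text
t 9.75 now phi -24.82 rad 37.0 d 16.1 z 0.0883 F [ 0.4   0.14 -0.12] w -6.881602369374335e-05 nose 0.014
shift mm [ 2.9 -1.5  0.3] rotvec [-0.    -0.001 -0.084]
```

View pics/s12.png

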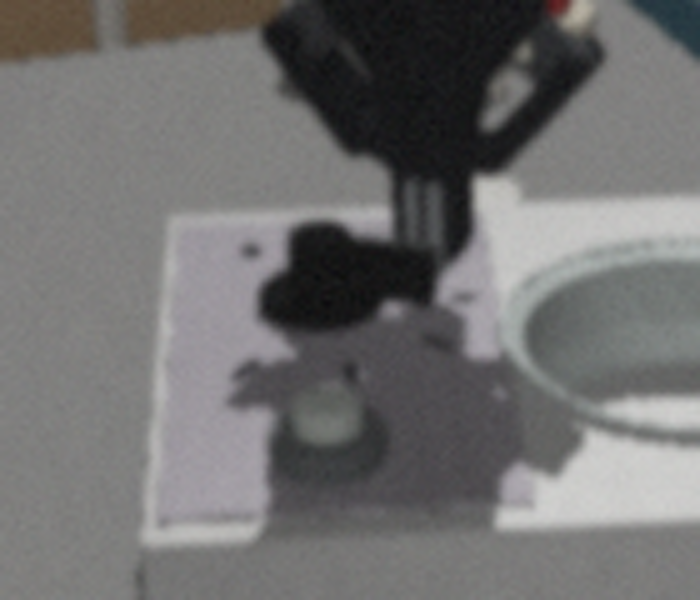

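Emit:
arm_command([
  [-1, [-1.3, 0.5, 0], [0, 0, 0.035]],
  [-1, [-1.3, 0.5, 0], [0, 0, 0.035]],
  [-1, [0, 0, 0], [0, 0, 0]],
])

```text
time_s: 10.18
tool_pos: [0.5747, 0.0388, 0.0882]
eef_rot: [-0.0, 0.924, 0.383, 0.0]
ft_force: [0.9, 0.8, 0.5]
grip_width: -0.0001
```

```bash
python3 go.py -20 37 16 0.088;python3 - <<'E'
from h import *
c=cam("side")
crop(c,180,320,150,270,5,"pics/s13.png")
E
```

```text
t 10.175 now phi -29.08 rad 36.8 d 16.0 z 0.0882 F [0.95 0.83 0.5 ] w -5.7300105515544405e-05 nose 0.014
shift mm [ 5.7 -2.8  0.2] rotvec [-0.001 -0.001 -0.159]
```

View pics/s13.png

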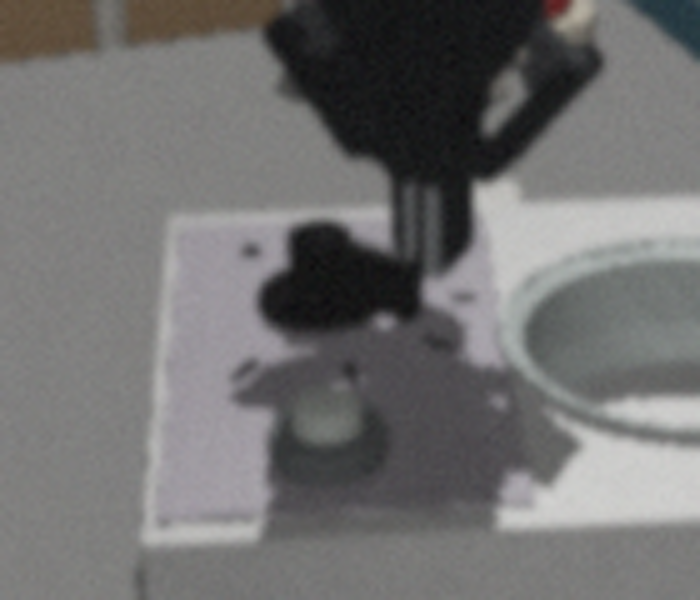

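Emit:
arm_command([
  [-1, [6, 0, 0], [0, 0, 0]],
  [-1, [8, 0, 0], [0, 0, 0]],
  [-1, [4, 0, -15], [0, 0, 0]],
  [-1, [0, 0, -30], [0, 0, 0]],
  [-1, [0, 0, -30], [0, 0, 0]],
  [-1, [0, 0, 0], [0, 0, 0]],
])

```text
time_s: 10.98
tool_pos: [0.5898, 0.0536, 0.168]
eef_rot: [-0.0, 0.923, 0.384, 0.001]
ft_force: [1.0, -0.4, 0.4]
grip_width: -0.0001
```

```bash
python3 go.py -40 37 16 0.14;python3 - <<'E'
from h import *
c=cam("side");crop(c,180,320,150,270,5,"pics/s14.png")
c=cam("top");crop(c,200,350,150,285,5,"pics/t14.png")
E
```

```text
t 10.975 now phi -28.96 rad 37.1 d 37.0 z 0.168 F [ 0.97 -0.4   0.39] w -0.00014007609939993082 nose 0.014
shift mm [-28.5   2.3  27.9] rotvec [ 0.    -0.002  0.193]
```

View pics/s14.png

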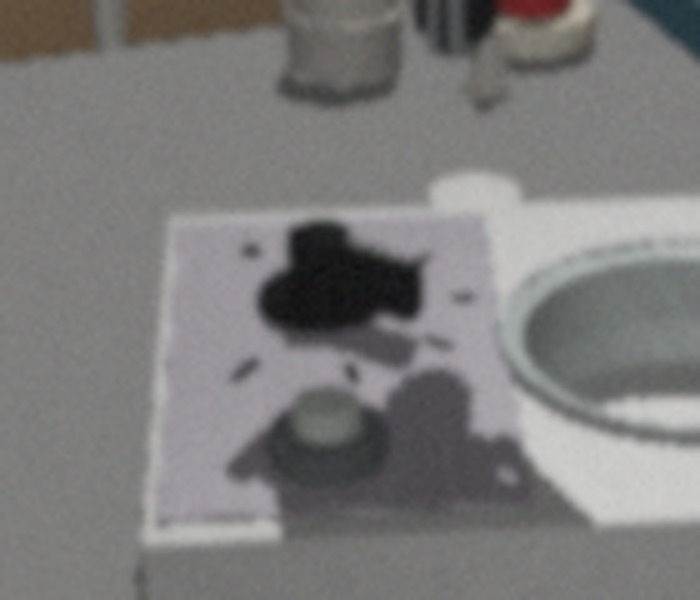

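View pics/t14.png

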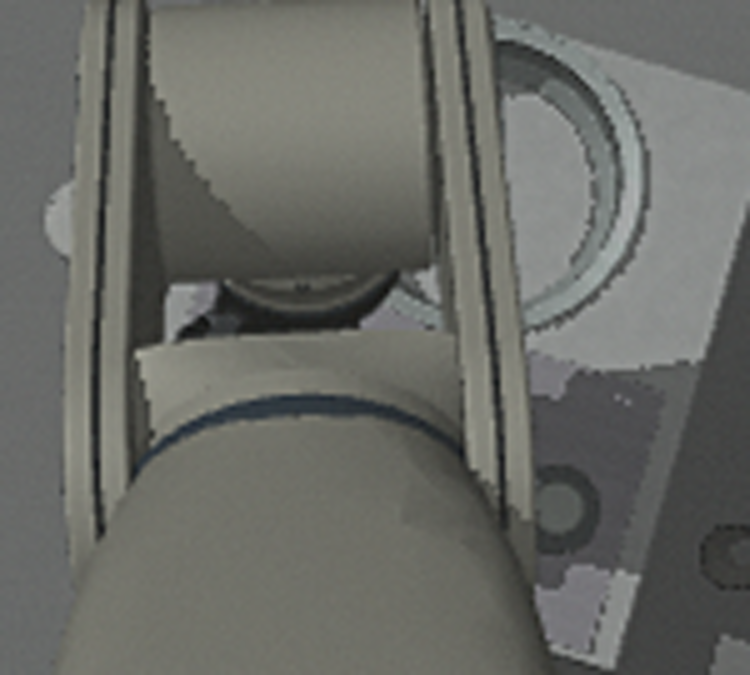

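Emit:
arm_command([
  [-1, [-46, 24, 0], [0, 0, 0]],
  [-1, [-46, 24, 0], [0, 0, 0]],
  [-1, [-46, 24, 0], [0, 0, 0]],
  [-1, [-46, 24, 0], [0, 0, 0]],
  [-1, [-46, 24, 0], [0, 0, 0]],
  [-1, [0, 0, 0], [0, 0, 0]],
])

```text
time_s: 11.82
tool_pos: [0.5059, -0.1995, 0.1591]
eef_rot: [-0.004, 0.923, 0.385, -0.005]
ft_force: [0.2, 0.8, -0.5]
grip_width: -0.0
```

```bash
python3 go.py -40 37 16 0.14;python3 - <<'E'
from h import *
c=cam("top");crop(c,210,340,190,290,6,"pics/t15.png")
E
```

```text
t 11.825 now phi -28.79 rad 155.4 d -202.1 z 0.1591 F [ 0.24  0.82 -0.45] w -3.24779747145359e-05 nose 0.014
shift mm [ 210.7 -115.8   19.2] rotvec [-0.01   0.007  0.196]
```

View pics/t15.png

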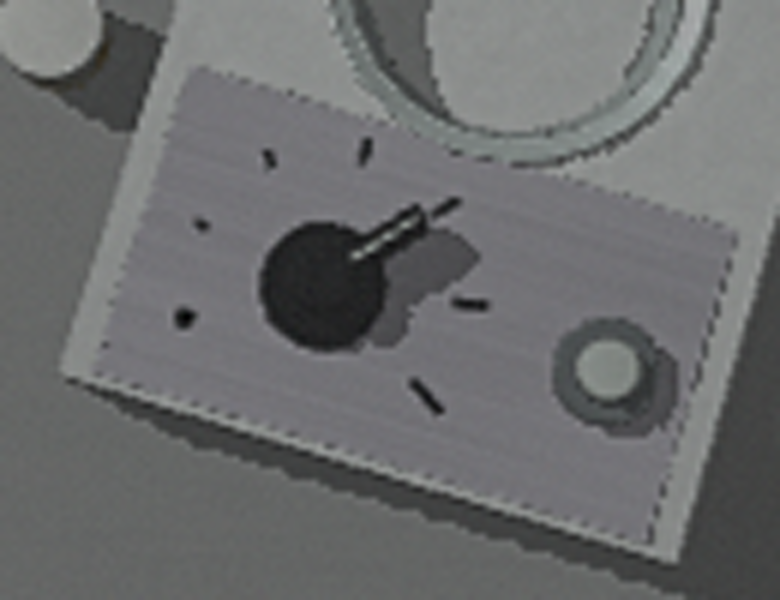

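```bash
cat > key.py <<'E'
import sys
from go import *
o,M=status();p=np.array([.5073,-.0523,float(sys.argv[1])])
print("t",o["time_s"],o["tool_pos"].round(4),o["ft_force"].round(2),"shift",(M.T@(p-o["tool_pos"])*1e3).round(1),"tilt",np.cross(M[:,2],[0,0,-1])@M)
E
python3 key.py 0.150
```

```text
t 11.875 [ 0.5063 -0.1981  0.159 ] [ 0.72 -0.69 -0.67] shift [ 104.6 -101.5    9.6] tilt [-1.15798762e-02  5.61101925e-03 -1.17165732e-21]
```

Emit:
arm_command([
  [-1, [35, -34, 0], [-0.012, 0.006, 0]],
  [-1, [35, -34, 0], [0, 0, 0]],
  [-1, [32, -31, 0], [0, 0, 0]],
  [-1, [0, 0, 0], [0, 0, 0]],
])

```text
time_s: 12.38
tool_pos: [0.5066, -0.0483, 0.1566]
eef_rot: [-0.001, 0.922, 0.386, -0.001]
ft_force: [0.1, -0.1, -0.2]
grip_width: -0.0
```

```bash
python3 key.py 0.110
```

```text
t 12.375 [ 0.5066 -0.0483  0.1566] [ 0.12 -0.1  -0.19] shift [-2.3  3.5 46.6] tilt [-3.34736532e-03  9.19765873e-04  1.66291011e-22]
```

Emit:
arm_command([
  [-1, [-1.5, 2, 20], [-0.003, 0.001, 0]],
  [-1, [0, 1, 15], [0, 0, 0]],
  [-1, [0, 0, 5], [0, 0, 0]],
  [-1, [0, 0, 0], [0, 0, 0]],
])

```text
time_s: 12.88
tool_pos: [0.5077, -0.0494, 0.1144]
eef_rot: [-0.001, 0.922, 0.388, -0.001]
ft_force: [0.2, 1.1, 0.6]
grip_width: 0.0
```

```bash
python3 key.py 0.100;python3 - <<'E'
from h import *
c=cam("side");o=get_obs();p=o["tool_pos"].copy();p[2]-=.014
print((w2px(c,[p,[.5073,-.0523,.082]])-[200,180])*8)
crop(c,200,300,180,255,8,"pics/s16.png")
E
```

```text
t 12.875 [ 0.5077 -0.0494  0.1144] [0.22 1.09 0.56] shift [-2.3  1.7 14.4] tilt [-1.57547207e-03  8.00492722e-04 -3.32074828e-23]
[[372.17426418 310.96166278]
 [376.58244229 397.01245121]]
```

View pics/s16.png

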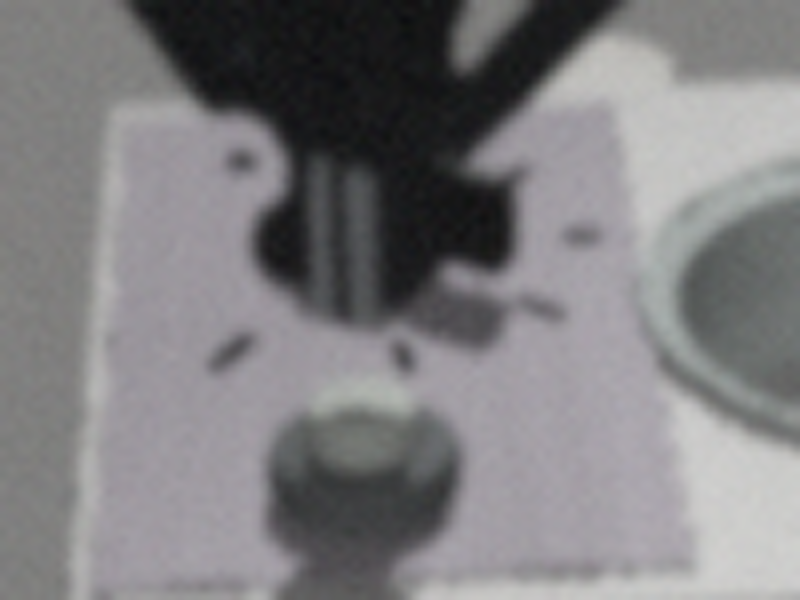

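Emit:
arm_command([
  [-1, [-2, 1.5, 6], [0, 0, 0]],
  [-1, [0, 0, 5], [0, 0, 0]],
  [-1, [0, 0, 0], [0, 0, 0]],
])

```text
time_s: 13.3
tool_pos: [0.5081, -0.0527, 0.1038]
eef_rot: [-0.0, 0.922, 0.388, 0.0]
ft_force: [0.1, -0.2, -0.5]
grip_width: -0.0006
```

```bash
python3 key.py 0.096
```

```text
t 13.3 [ 0.5081 -0.0527  0.1038] [ 0.08 -0.17 -0.48] shift [-0.3 -0.9  7.8] tilt [ 1.83854933e-04 -5.09684054e-04 -3.43701247e-24]
```

Emit:
arm_command([
  [-1, [0, 0, 4], [0, 0, 0]],
  [-1, [0, 0, 3], [0, 0, 0]],
  [-1, [0, 0, 2], [0, 0, 0]],
  [-1, [0, 0, 2], [0, 0, 0]],
])

```text
time_s: 13.8
tool_pos: [0.5084, -0.0528, 0.0926]
eef_rot: [0.0, 0.922, 0.388, 0.001]
ft_force: [0.0, -0.5, 3.0]
grip_width: -0.0001
```

Emit:
arm_command([
  [-1, [0, 0, 2], [0, 0, 0]],
  [-1, [0, 0, 1], [0, 0, 0]],
])

```text
time_s: 14.05
tool_pos: [0.5085, -0.0528, 0.0898]
eef_rot: [0.0, 0.922, 0.388, 0.001]
ft_force: [-3.5, 0.4, 13.8]
grip_width: 0.0003
```

Emit:
arm_command([
  [-1, [0, 0, 0.5], [0, 0, 0]],
])

```text
time_s: 14.18
tool_pos: [0.5084, -0.0528, 0.0899]
eef_rot: [0.0, 0.922, 0.388, 0.001]
ft_force: [-3.8, 0.6, 12.3]
grip_width: 0.0
```

Emit:
arm_command([
  [-1, [0, 0, -3], [0, 0, 0]],
  [-1, [0, 0, -6], [0, 0, 0]],
  [-1, [0, 0, -20], [0, 0, 0]],
  [-1, [0, 0, -40], [0, 0, 0]],
  [-1, [-35, 35, -10], [0, 0, 0]],
  [-1, [-35, 35, 0], [0, 0, 0]],
  [-1, [-35, 35, 0], [0, 0, 0]],
  [-1, [0, 0, 0], [0, 0, 0]],
  [-1, [0, 0, 0], [0, 0, 0]],
])

```text
time_s: 15.3
tool_pos: [0.511, -0.2048, 0.1728]
eef_rot: [0.001, 0.921, 0.389, 0.001]
ft_force: [0.7, 0.8, -0.3]
grip_width: -0.0003
```

```bash
python3 key.py 0.1;python3 - <<'E'
from h import *
c=cam("side");crop(c,200,300,180,255,8,"pics/s17.png")
c=cam("top");crop(c,200,390,140,290,4,"pics/t17.png")
E
```

```text
t 15.3 [ 0.511  -0.2048  0.1728] [ 0.67  0.82 -0.29] shift [ 106.6 -109.2   72.6] tilt [ 3.07824508e-03 -1.73535445e-03 -1.55967956e-22]
```

View pics/s17.png

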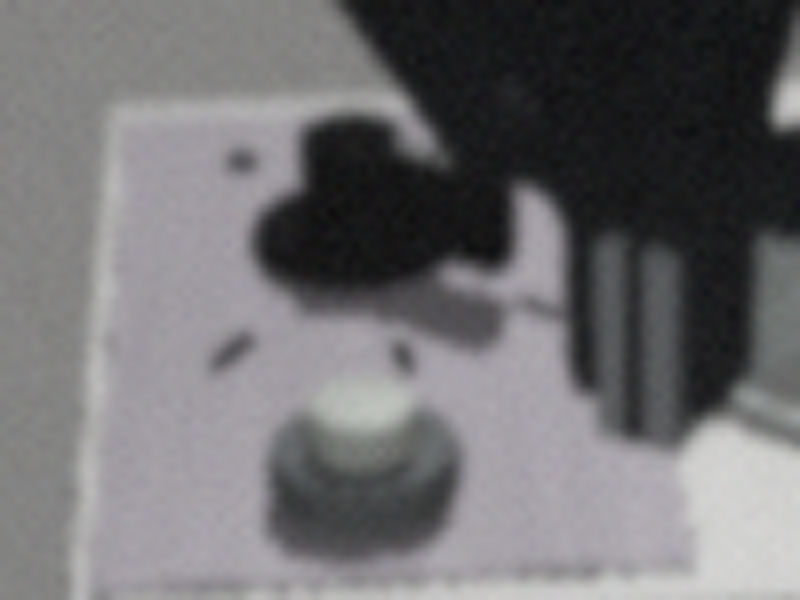

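View pics/t17.png

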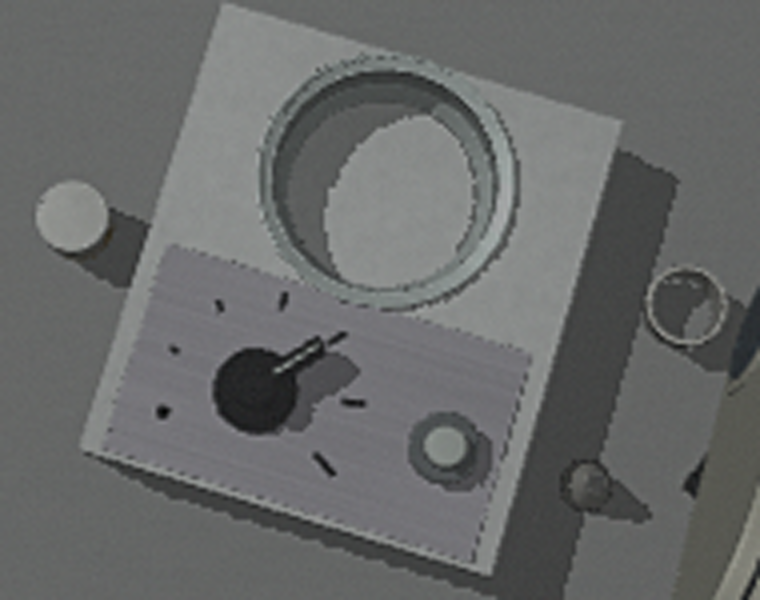

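The side view shows the key standing up again, with its top at about (362, 405) in the crop. The top view shows the pointer line running into the fourth bar at (337, 340). The jar, nozzle, cutter and melter have not moved.

```bash
python3 -c "
from rig import *
print(job_done(), get_obs()['time_s'])"
```

```text
the job is handed in; nothing more can be done
the job is handed in; nothing more can be done
```

The melter is on its fourth setting, the start key has been pressed and released, and the job is handed in after about 15 s.

- **Selector:** it started at setting 2. I pushed the bar clockwise with the closed fingertips through two clicks, 2 to 3 and 3 to 4, backing off after each. I checked from above that it was on the fourth bar before touching the key.
- **Start key:** I pressed it until it stopped. The fingertip ended about 6 mm below the key's up position at 12–14 N, against the roughly 4 N it needs. I then lifted clear.
- **Last checks:** the final pictures show the pointer on the fourth bar and the key up. The melter, jar, nozzle and cutter show no movement, and the gripper is clear of everything.
- **Disagreements:** the side camera's view was 2–3 mm off from positions calculated from the top camera, so I relied on the top view to confirm the setting. The first click seemed to release nearer 25° than the expected 20°. That reading came from the side camera, so it may be the same error.

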